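# Close and lock the slug holder through its L-shaped gate

### The arm

A 7-joint arm with a two-finger parallel gripper is mounted at the origin on a cart in front of the work surface, level with it; the furniture and walls round the work are solid. World frame = base frame: x ahead of the robot, y to its left, z up, the work surface at z = 0. Lengths are in m, angles in degrees, forces in N, time in s.
With the tool pointing down it reaches from about 0.4 to 0.875 m from the base axis. Payload 19.3 kg.
Tool frame: the origin (TCP) lies at the very end of the fingers, on their centre line; the grasp point (between the pads) lies 19 mm behind it (r.pinch_z is the z of the grasp point in the tool frame, in m); z points along the fingers, y is the line along which they close (so a half turn about z gives the same grasp; the last joint's range is limited). The gripper opens to 85 mm and grips with 20 to 120 N. Pads are 22 mm wide; open, the fingers measure 114 mm over their backs; the gripper's body (76 mm by 85 mm) begins 54 mm behind the grasp point. The pads swing forward as they close: fully open they stand 13 mm farther back than shut.
Start: joints at [-71.058, 29.874, -2.08, 91.645, 1.215, 58.505, -6.463], TCP at [0.244, 0.575, 0.231] pointing down, gripper open.
Joint ranges: [-166.77, 166.77], [-17.47, 122.26], [-85.68, 81.53], [9.62, 139.38], [-72.42, 252.41], [9.2, 110.78], [-144.41, 144.41]. Speed limits (degrees/s): [108.29, 108.29, 136.94, 136.94, 172.46, 172.46, 172.46].

### API

Orientations are given as a 3x3 rotation matrix whose columns are the frame's x, y, z axes.
In Python, from rig import monitor, capture, sign_off, r gives the robot as it stands. The module is installed in compiled form; this text tells all that it offers.
- The arm moves only by the shell command python3 -m pendant 'ROWS' [OPENING] [FORCE]. ROWS is JSON, a list of rows, each a list of 6 numbers: the shift along the tool's x, y, z in mm, then the turn, a rotation vector about the tool's x, y, z in rad. In form: [[dx, dy, dz, ax, ay, az], ...]. A call has exactly 5 rows; each row shifts and turns the commanded pose from where the row before left it, along the tool's axes as they then stand; what a row does not reach is not made up. A row lasts 1/12 s, in which the tool goes at most 41.7 mm and 7.16 degrees, less where a joint would pass 70% of its speed; a pose out of reach is approached as far as the arm can. A call with a gripper value outside its range is refused whole. OPENING is the finger opening in mm, from 0 to 85.4, set as the call begins (- or left out, the last holds). The fingers move at their own pace and stop on an object; FORCE is the grip in N (left out, the last holds). Time passes only in rows, so rows that do not move let the fingers close, or fill a call up. It gives the time, the measured TCP pose, the force, the opening and the grip force at its end, in the units of the state.
- monitor.get_obs(): the state, without advancing time (a new reading comes with each control period).
- capture(name): name is "side" or "top" or "wrist"; returns a dict with "frame" (400x640x3 uint8, red, green, blue), "K" (3x3 intrinsics, pixels), "pose" (4x4, takes a point from camera to world coordinates). Camera axes: x right, y down, z forward; pixel columns grow to the right and rows downward; lengths in m; the calibration is good to about 2 mm. A picture is of the moment at which its call begins. There is no depth.
- sign_off(): hands the job in; it is judged then, once.
The state is a dict: "time_s": time; "q": joint angles; "joint_vel": joint speeds; "joint_torque": joint torques, N m; "tcp_pos": TCP position; "tcp_rot": TCP orientation; "force": force on the tool from outside, world axes, zero at the start; "ft_torque": the same for the moment, N m; "opening": finger opening in m; "gripper_force": force on a finger pad.
Only numpy, scipy, OpenCV 4.12 (cv2) and the standard library are available. Lean on these libraries where they do the work, as an engineer would, in place of code of your own. Each camera call takes 0.05 s, during which the arm holds its last target. There are 200 camera calls.

### The job

The slug holder on the worktop stands open. With fingertips only, push its black ribbed pin along the long leg of the L-shaped slot until the jaw has pushed the white slug home against the end stop of the nest, then push the pin round the corner and all the way to the end of the short leg, so that the jaw is locked. Do not pinch the pin from two sides, do not touch the slug with the fingers, and leave the things standing around where they are.

Things in the scene. Friction and masses are not known exactly. Their poses are not given: they have to be found in the camera images.
- holder: Fixed aluminium slug holder, base x -85..152, y -50..50 mm, 10 mm thick. Origin on the worktop, under the base. Own +x: the way the jaw closes, along the slot's long leg to the nest at the +x end; own +y: along the short, locking leg; z up. Its yaw is such that the jaw closes roughly to the robot's right, and the short leg leads roughly away from the robot.
- pin_top (a point): Centre of the top of the pin's black knob, 88 mm above the worktop. The knob is upright, 21 mm in diameter, 26 mm over its four ribs, from 46 to 88 mm above the worktop (ribs 48 to 86). Its 12 mm shank passes through the slot with 1.5 mm play each side. The pin is captive: it stays upright, cannot be lifted, moves only along the slot, and takes the jaw with it along the long leg.
- jaw (a joint): Travel of the jaw and pin along the holder's +x, in m: 0 fully open (pin at the start of the long leg), 0.050 closed (pin at the corner, hard stop). Drags with about 2 N, some 0.5 N more at 0.05 m/s; no spring, stays where it is left.
- pin (a joint): Travel of the pin along the holder's +y relative to the jaw, in m: 0 in the long leg, 0.040 at the end of the short leg (hard stop). Blocked by the slot (apart from its play) until the jaw is at about 0.047. Drags with about 1.5 N; no spring, stays where it is left.
- slot_corner (a point): Centre of the slot's corner, holder x 0, y -20 mm, on top of the steel gate plate (40 mm above the worktop; the plate covers holder x -75..28, y -45..45 mm). Pin here = jaw 0.050, pin 0. The slot is 15 mm wide; the centre line of its long leg starts at holder x -50, y -20 mm.
- slot_end (a point): Centre of the end of the short leg, holder x 0, y +20 mm, on top of the gate plate: pin here = locked.
- jaw_face (a point): Middle of the jaw's flat dark steel face, which pushes the slug; face 32 mm wide, up to 50 mm above the worktop.
- nest (a point): Where the middle of the slug's foot is when the slug is seated: on top of the base plate, 10 mm above the worktop. The nest is a channel 39 mm wide along the holder's x between two dark steel rails (holder x 56 to 133 mm, tops 34 mm above the worktop), closed by a flat end stop (52 mm high) at holder x 131 mm. With the jaw closed the slug has about 1 mm of play there.
- slug: White plastic tube (thumb slug), 35 mm diameter, 72 mm high, standing loose on the base plate in the channel, between jaw and end stop, 30 g. Origin: centre of its foot; z along the tube.
- rib_front: Rib of the knob on the holder's +x side, 7 mm wide, standing out 13 mm from the pin's axis. Origin: on the pin's axis, at worktop height.
- rib_back: The same on the -x side: pushed to drive the pin along the long leg. Origin as rib_front.
- rib_left: The same on the +y side. Origin as rib_front.
- rib_right: The same on the -y side: pushed to drive the pin along the short leg. Origin as rib_front.
- cutter: Bystander: steel cutter bit standing on its head, 31 mm across, 92 mm high, behind the holder. Origin: centre of its foot.
- tin: Bystander: green polish tin with a pale lid, 71 mm diameter, 56 mm high. Origin: centre of its foot.
- tape: Bystander: roll of grey tape lying flat, 82 mm diameter, 39 mm high. Origin: centre of its underside.
- spare_slug: Bystander: second white slug, 32 mm diameter, 65 mm high, standing on the worktop beyond the nest end of the holder. Origin: centre of its foot.
Mind the look-alikes: they are no part of the job. Leave any purple or turquoise look-alike of the slug alone.

How it is judged:
By the outcome, as a careful person would: the job done as asked, in the order asked, and still so for the second after the job is handed in, with the robot touching nothing.
It also fails if it takes over 43 s, if anything falls off the work surface, if the arm or the gripper's body presses on something with over 40 N, if the wrist force passes 120 N, or if a joint passes its speed limit or range.

## Working session

There is one attempt and no reset: what is moved stays moved. The work goes in short steps, Python scripts to look and compute and a shell command to move; the robot and the scene stay as the last step left them, time stands still between calls to the robot, and variables do not carry over. Pictures are saved under pics/ and viewed, at most 10 in all, crops included, and the job is handed in when it is done.

```bash
mkdir -p pics; python3 - <<'E'
from rig import monitor,capture,r
import cv2,numpy as np,pickle
o=monitor.get_obs();print(o['time_s'],o['tcp_pos'],o['tcp_rot'],o['force'],o['opening'],r.pinch_z)
for n in('side','top'):
    c=capture(n);pickle.dump(c,open(f'pics/{n}0.pkl','wb'));cv2.imwrite(f'pics/{n}0.png',c['frame'][:,:,::-1]);print(n,c['K'].tolist(),c['pose'].round(3).tolist())
E
```

```text
0.0 [0.24373902 0.57515268 0.23071427] [[-9.20756377e-01  3.90137864e-01 -3.76951625e-04]
 [ 3.90138038e-01  9.20755733e-01 -1.09138595e-03]
 [-7.87106130e-05 -1.15196374e-03 -9.99999333e-01]] [-0.2195008  -0.87696228 -0.0732056 ] 0.08534118067969344 -0.0187
side [[394.72118581662795, 0.0, 317.696389699832], [0.0, 394.72118581662795, 200.80163434637515], [0.0, 0.0, 1.0]] [[0.851, -0.272, 0.45, 0.114], [-0.525, -0.403, 0.75, -0.58], [-0.023, -0.874, -0.485, 0.483], [0.0, 0.0, 0.0, 1.0]]
top [[516.734576200405, 0.0, 311.10287851115527], [0.0, 516.734576200405, 197.970293433614], [0.0, 0.0, 1.0]] [[0.029, -0.989, 0.144, 0.371], [-0.999, -0.031, -0.011, 0.073], [0.016, -0.144, -0.989, 1.06], [0.0, 0.0, 0.0, 1.0]]
```

View pics/side0.png

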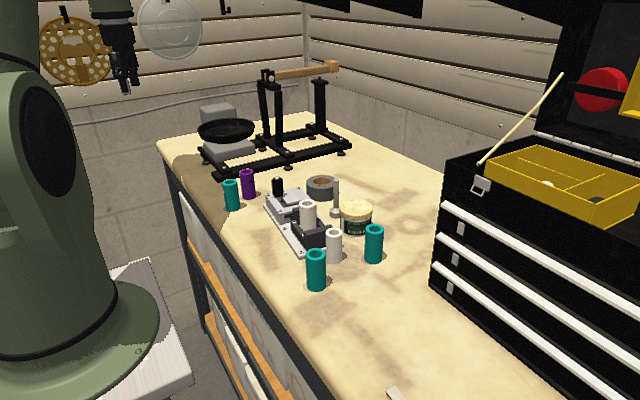

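View pics/top0.png

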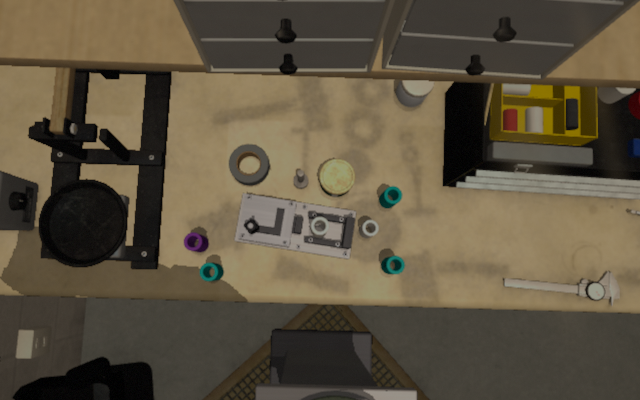

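The side view shows the black knob at about (277,185). The slug stands in the nest at (307,212), and the spare slug beyond it at (334,245). In the top view the knob is at (251,226), the slot corner near (280,231) and the slot end near (283,210). White candidates in that view are (320,226), between the rails, which is the slug, and (370,228), beyond the end stop, which is the spare. I'll confirm this in one enlarged crop.

```bash
python3 - <<'E'
import cv2,numpy as np
a=cv2.imread('pics/top0.png')[150:285,225:385];b=cv2.imread('pics/side0.png')[165:265,250:390]
a=cv2.resize(a,None,fx=2.5*1.9/1.58*1.05,fy=2.5*1.9/1.58*1.05,interpolation=cv2.INTER_CUBIC)
a=cv2.resize(cv2.imread('pics/top0.png')[185:265,230:385],None,fx=5,fy=5,interpolation=cv2.INTER_CUBIC)
cv2.imwrite('pics/c1.png',a)
b=cv2.resize(b,None,fx=5.5,fy=5.5,interpolation=cv2.INTER_CUBIC);cv2.imwrite('pics/c2.png',b)
E
```

```text
(no output)
```

View pics/c1.png

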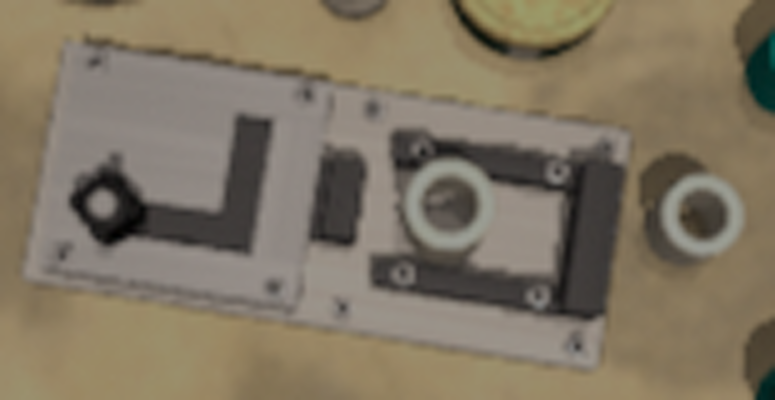

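View pics/c2.png

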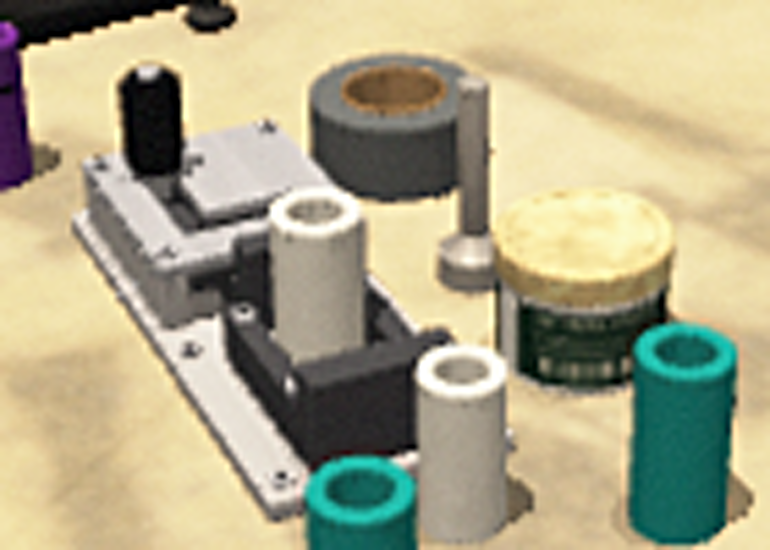

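The crops confirm it: the tube between the rails is the slug and the one beyond the end stop is the spare. The cutter and tin stand behind the holder. Next I fit the holder pose from both views, leaving height free as a check.

```bash
cat >h.py <<'E'
import numpy as np,pickle
from scipy.optimize import least_squares
def proj(c,P):
    T=np.linalg.inv(c['pose']);p=np.atleast_2d(P)@T[:3,:3].T+T[:3,3];q=p@c['K'].T;return q[:,:2]/q[:,2:]
def tri(cs,uvs,x0=(.6,.1,.05)):
    s=least_squares(lambda P:np.concatenate([proj(c,P)[0]-u for c,u in zip(cs,uvs)]),x0);return s.x,s.fun
def hol(p,P):
    c,s=np.cos(p[2]),np.sin(p[2]);P=np.atleast_2d(P);return np.c_[p[0]+c*P[:,0]-s*P[:,1],p[1]+s*P[:,0]+c*P[:,1],P[:,2]+(p[3] if len(p)>3 else 0)]
def toh(p,W):
    c,s=np.cos(p[2]),np.sin(p[2]);d=np.asarray(W)[:2]-p[:2];return np.array([c*d[0]+s*d[1],-s*d[0]+c*d[1]])
E
python3 - <<'E'
from h import *
t,s=[pickle.load(open(f'pics/{n}0.pkl','rb')) for n in('top','side')]
H=np.array([[-7.5,27.5,40],[7.5,27.5,40],[7.5,-27.5,40],[-7.5,-12.5,40],[28,45,40],[28,-45,40],[152,50,10],[152,-50,10]])/1e3
U=np.array([[237,115],[272,120],[250,252],[222,213],[330,85],[297,308],[631,130],[600,368]])/5+[230,185]-.4
Hs=np.array([[152,-50,10],[-75,-45,40]])/1e3;Us=np.array([[275,515],[82,165]])/5.5+[250,165]-.4
f=lambda p:np.r_[(proj(t,hol(p,H))-U).ravel(),(proj(s,hol(p,Hs))-Us).ravel()]
S=least_squares(f,[.55,.15,-1.6,0]);print(S.x,np.degrees(S.x[2]));print(f(S.x).round(1))
p=S.x;np.save('p.npy',p)
pt,e=tri([t,s],[np.array([102,202])/5+[230,185]-.4,np.array([148,72])/5.5+[250,165]-.4]);print('pin',pt,e.round(1),toh(p,pt))
pt2=hol(p,[-.05,-.02,.088]);print(pt2,proj(t,pt2),proj(s,pt2))
sl,e=tri([t,s],[np.array([447,204])/5+[230,185]-.4,np.array([317,208])/5.5+[250,165]-.4]);print('slug top',sl,e.round(1),toh(p,sl))
for n,h in(('corner',[0,-.02,.04]),('end',[0,.02,.04]),('nest',[.1125,0,.01])):print(n,hol(p,h))
E
```

```text
[ 0.47101032  0.12445646 -1.69067196 -0.00311346] -96.86836759588654
[-0.1 -0.3  0.3 -0.1  0.4  0.8 -0.3 -0.1  0.2 -0.2 -0.1 -0.1  0.2 -0.6
 -0.3  0.2 -0.4 -0.6 -0.   0.8]
pin [0.45749625 0.17492542 0.0896708 ] [-0.   0.1  0.1 -0. ] [-0.04849064 -0.01945261]
[[0.45713329 0.17648941 0.08488654]] [[249.38771256 225.46760478]] [[276.31016374 179.33953409]]
slug top [0.46199545 0.04467629 0.08321815] [ 0.2 -0.3 -0.4  0.1] [0.08028571 0.00059064]
corner [[0.45115385 0.12684823 0.03688654]]
end [[0.49086679 0.12206468 0.03688654]]
nest [[0.45755659 0.01276381 0.00688654]]
```

```bash
python3 - <<'E'
from h import *
t=pickle.load(open('pics/top0.pkl','rb'));p=np.load('p.npy')
for n,u in(('purple',(196,241)),('turq',(210,271)),('cutter',(300,175))):
    K=t['K'];d=t['pose'][:3,:3]@np.linalg.inv(K)@[*u,1];o=t['pose'][:3,3];w=o+d*(.05-o[2])/d[2];print(n,w.round(3),toh(p,w).round(3))
E
python3 -m pendant '[[-22,-16,0,0,0,0],[-22,-16,0,0,0,0],[-22,-16,0,0,0,0],[-22,-16,0,0,0,0],[-22,-16,0,0,0,0]]' 0
python3 -m pendant '[[-22,-16,0,0,0,0],[-22,-16,0,0,0,0],[-22,-16,0,0,0,0],[-22,-16,0,0,0,0],[-22,-16,0,0,0,0]]' 0
python3 -m pendant '[[-22,-16,0,0,0,0],[-22,-16,0,0,0,0],[-22,-16,0,0,0,0],[-22,-16,0,0,0,0],[-22,-16,0,0,0,0]]' 0
```

```text
purple [0.427 0.282 0.05 ] [-0.152 -0.063]
turq [0.37  0.252 0.05 ] [-0.115 -0.116]
cutter [0.564 0.084 0.05 ] [0.029 0.097]
time_s: 0.52
tcp_pos: [0.3143, 0.4575, 0.2311]
tcp_rot: [[-0.921, 0.39, -0.0], [0.39, 0.921, -0.0], [0.0, -0.001, -1.0]]
force: [1.1, -0.2, 0.1]
opening: 0.0257
gripper_force: 0.0
time_s: 0.93
tcp_pos: [0.3844, 0.341, 0.2312]
tcp_rot: [[-0.921, 0.39, -0.0], [0.39, 0.921, -0.0], [0.0, -0.0, -1.0]]
force: [0.3, 1.1, -0.4]
opening: 0.0002
gripper_force: 0.0
time_s: 1.35
tcp_pos: [0.4545, 0.2244, 0.2312]
tcp_rot: [[-0.921, 0.39, -0.0], [0.39, 0.921, -0.0], [0.0, -0.0, -1.0]]
force: [-0.5, 0.3, -0.1]
opening: -0.0001
gripper_force: 0.0
```

```bash

python3 -m pendant '[[0,0,0,0,0,0.086],[0,0,0,0,0,0.086],[0,0,0,0,0,0.086],[0,0,0,0,0,0.086],[0,0,0,0,0,0.086]]' >/dev/null
python3 -m pendant '[[0,0,0,0,0,0.086],[0,0,0,0,0,0.086],[0,0,0,0,0,0.086],[0,0,0,0,0,0.086],[0,0,0,0,0,0.086]]' >/dev/null
python3 -m pendant '[[0,0,0,0,0,0.086],[0,0,0,0,0,0.086],[0,0,0,0,0,0.086],[0,0,0,0,0,0.086],[0,0,0,0,0,0.086]]'
cat >w.py <<'E'
from h import *
from rig import monitor
import sys
p=np.load('p.npy');o=monitor.get_obs()
def st():
    c,s=np.cos(p[2]),np.sin(p[2]);F=o['force'];R=o['tcp_rot']
    print('t %.2f'%o['time_s'],'holder mm',(toh(p,o['tcp_pos'])*1e3).round(1),'z',round(o['tcp_pos'][2]*1e3,1),'F hold',np.round([c*F[0]+s*F[1],-s*F[0]+c*F[1],F[2]],1),'yaw err',np.degrees(np.arctan2(R[1,0],R[0,0])-p[2]-np.pi).round(2))
st()
E
python3 w.py
python3 - <<'E'
from rig import capture
import cv2,pickle
c=capture('wrist');pickle.dump(c,open('pics/w1.pkl','wb'));cv2.imwrite('pics/w1.png',c['frame'][:,:,::-1])
E
```

```text
time_s: 2.6
tcp_pos: [0.4539, 0.2257, 0.2311]
tcp_rot: [[0.124, 0.992, -0.0], [0.992, -0.124, -0.0], [-0.0, -0.0, -1.0]]
force: [-0.1, -0.2, 0.7]
opening: -0.0001
gripper_force: 0.0
t 2.60 holder mm [-98.4 -29.1] z 231.1 F hold [ 0.2 -0.1  0.7] yaw err -0.25
```

View pics/w1.png

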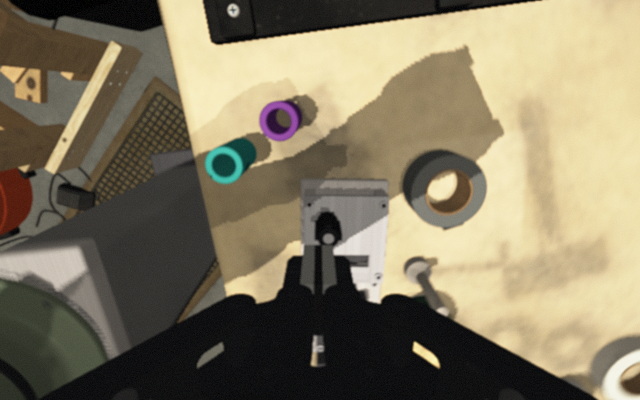

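The wrist view shows the base's far edge at (303,181)–(388,181), the pin's top at about (328,238) and the closed fingertips at about (320,255). I'll check this view against the fitted pose.

```bash
python3 - <<'E'
from h import *
w=pickle.load(open('pics/w1.pkl','rb'));t=pickle.load(open('pics/top0.pkl','rb'));p=np.load('p.npy')
print(proj(w,hol(p,np.array([[-85,-50,10],[-85,50,10],[-50,-20,88],[-75,45,40]])/1e3)).round(1), w['pose'][:3,3])
print(tri([w,t],[np.array([328,238.]),np.array([250,225.])]))
E
```

```text
[[298.5 178.6]
 [386.6 178.3]
 [326.6 234.2]
 [387.  194.1]] [0.46418666 0.30008871 0.37391669]
(array([0.45804036, 0.17474815, 0.09004575]), array([-0.11967448, -0.01120011,  0.05559927, -0.23639673]))
```

```bash

python3 -m pendant '[[0,3,25,0,0,0],[0,3,25,0,0,0],[0,3,25,0,0,0],[0,0,25,0,0,0],[0,0,25,0,0,0]]' >/dev/null
python3 -m pendant '[[0,0,20,0,0,0],[0,0,15,0,0,0],[0,0,11,0,0,0],[0,0,0,0,0,0],[0,0,0,0,0,0]]' >/dev/null
python3 w.py
python3 -m pendant '[[-4,0,0,0,0,0],[-4,0,0,0,0,0],[-4,0,0,0,0,0],[-2,0,0,0,0,0],[-2,0,0,0,0,0]]' >/dev/null
python3 w.py
```

```text
t 3.48 holder mm [-98.3 -20. ] z 60.3 F hold [-0.6  0.   0.4] yaw err 0.03
t 3.90 holder mm [-82.2 -19.8] z 60.7 F hold [0.1 0.7 0.2] yaw err -0.03
```

```bash

python3 -m pendant '[[-2,0,0,0,0,0],[-2,0,0,0,0,0],[-2,0,0,0,0,0],[-2,0,0,0,0,0],[-2,0,0,0,0,0]]' >/dev/null
python3 w.py
python3 -m pendant '[[-2,0,0,0,0,0],[-2,0,0,0,0,0],[-2,0,0,0,0,0],[-2,0,0,0,0,0],[-2,0,0,0,0,0]]' >/dev/null
python3 w.py
python3 - <<'E'
from rig import capture
import cv2
a=capture('top')['frame'][175:275,230:390,::-1];b=capture('side')['frame'][150:250,240:400,::-1]
cv2.imwrite('pics/p2.png',cv2.resize(cv2.vconcat([a,b]),None,fx=3,fy=3,interpolation=cv2.INTER_CUBIC))
E
```

```text
t 4.32 holder mm [-72.3 -19.9] z 60.3 F hold [-0.9  0.8  1. ] yaw err -0.01
t 4.73 holder mm [-62.4 -20. ] z 60.3 F hold [-3.  -1.7 -0.5] yaw err -0.0
```

View pics/p2.png

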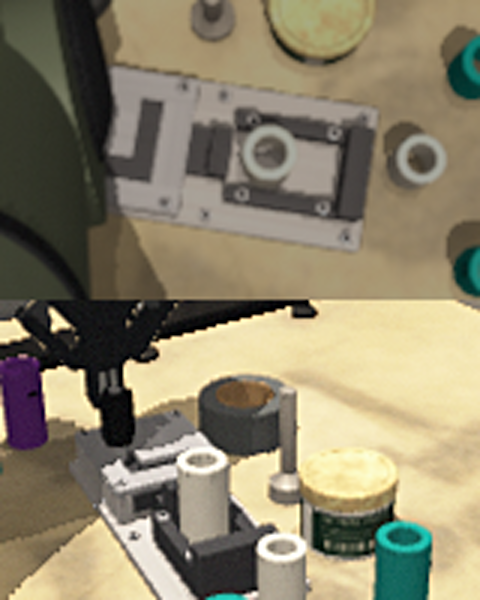

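The top crop shows the jaw has moved toward the slug, and the side crop shows the fingertips behind the knob, pushing it at about (118,415). A 3 N push agrees with the jaw's drag, so I continue.

```bash

python3 -m pendant '[[-3,0,0,0,0,0],[-3,0,0,0,0,0],[-3,0,0,0,0,0],[-3,0,0,0,0,0],[-3,0,0,0,0,0]]' >/dev/null
python3 w.py
python3 -m pendant '[[-2,0,0,0,0,0],[-2,0,0,0,0,0],[-2,0,0,0,0,0],[-2,0,0,0,0,0],[-2,0,0,0,0,0]]' >/dev/null
python3 w.py
python3 -m pendant '[[-2,0,0,0,0,0],[-1,0,0,0,0,0],[-1,0,0,0,0,0],[-1,0,0,0,0,0],[-1,0,0,0,0,0]]' >/dev/null
python3 w.py
```

```text
t 5.25 holder mm [-47.1 -20. ] z 60.3 F hold [-3.  -0.5  0.5] yaw err -0.01
t 5.67 holder mm [-37.3 -20. ] z 60.3 F hold [-1.5 -2.1  0.8] yaw err -0.0
t 6.08 holder mm [-31.5 -20. ] z 60.3 F hold [-1.9 -1.2  0.1] yaw err -0.0
```

```bash

python3 -m pendant '[[-1,0,0,0,0,0],[-0.5,0,0,0,0,0],[-0.5,0,0,0,0,0],[-0.5,0,0,0,0,0],[-0.5,0,0,0,0,0]]' >/dev/null
python3 w.py
python3 -m pendant '[[-0.5,0,0,0,0,0],[-0.5,0,0,0,0,0],[-0.5,0,0,0,0,0],[-0.5,0,0,0,0,0],[-0.5,0,0,0,0,0]]' >/dev/null
python3 w.py
python3 -m pendant '[[-0.5,0,0,0,0,0],[-0.5,0,0,0,0,0],[-0.5,0,0,0,0,0],[-0.5,0,0,0,0,0],[0,0,0,0,0,0]]' >/dev/null
python3 w.py
```

```text
t 6.50 holder mm [-28.5 -20. ] z 60.3 F hold [-2.1 -1.7 -0.6] yaw err -0.0
t 6.92 holder mm [-25.9 -19.9] z 60.3 F hold [-1.7 -1.7 -0. ] yaw err -0.01
t 7.33 holder mm [-24.1 -19.9] z 60.3 F hold [-3.2 -0.9 -0.7] yaw err -0.0
```

```bash

python3 -m pendant '[[-0.5,0,0,0,0,0],[-0.5,0,0,0,0,0],[-0.5,0,0,0,0,0],[0,0,0,0,0,0],[0,0,0,0,0,0]]' >/dev/null
python3 w.py
python3 -m pendant '[[-0.5,0,0,0,0,0],[-0.5,0,0,0,0,0],[-0.5,0,0,0,0,0],[0,0,0,0,0,0],[0,0,0,0,0,0]]' >/dev/null
python3 w.py
```

```text
t 7.75 holder mm [-23.8 -19.7] z 60.4 F hold [-11.   -0.9  -3.6] yaw err 0.05
t 8.17 holder mm [-23.6 -19.5] z 60.5 F hold [-18.8  -1.8  -3.9] yaw err 0.11
```

Hard stop reached: the force rises to 19 N at the expected travel (50 mm). Now I back off and go round to the -y side.

```bash

python3 -m pendant '[[4,0,0,0,0,0],[5,0,0,0,0,0],[5,0,0,0,0,0],[4,0,0,0,0,0],[0,-4,0,0,0,0]]' >/dev/null
python3 w.py
python3 -m pendant '[[0,-8,0,0,0,0],[0,-8,0,0,0,0],[0,-8,0,0,0,0],[0,-8,0,0,0,0],[0,-4,0,0,0,0]]' >/dev/null
python3 w.py
python3 -m pendant '[[-8,0,0,0,0,0],[-8,0,0,0,0,0],[-8,0,0,0,0,0],[-8,0,0,0,0,0],[-6,0,0,0,0,0]]' >/dev/null
python3 w.py
```

```text
t 8.58 holder mm [-39.7 -23.5] z 60.3 F hold [ 0.2 -0.5  0.3] yaw err 0.01
t 9.00 holder mm [-38.9 -61.4] z 60.3 F hold [-0.8 -0.4  0.3] yaw err 0.01
t 9.42 holder mm [  0.5 -59.7] z 60.3 F hold [ 0.2 -0.4  0. ] yaw err -0.09
```

```bash

python3 -m pendant '[[0,3,0,0,0,0],[0,2,0,0,0,0],[0,2,0,0,0,0],[0,2,0,0,0,0],[0,2,0,0,0,0]]' >/dev/null
python3 w.py
python3 -m pendant '[[0,2,0,0,0,0],[0,2,0,0,0,0],[0,2,0,0,0,0],[0,2,0,0,0,0],[0,2,0,0,0,0]]' >/dev/null
python3 w.py
python3 -m pendant '[[0,2,0,0,0,0],[0,2,0,0,0,0],[0,2,0,0,0,0],[0,2,0,0,0,0],[0,2,0,0,0,0]]' >/dev/null
python3 w.py
```

```text
t 9.83 holder mm [ -1.3 -48.7] z 60.3 F hold [-0.4 -0.2 -0.6] yaw err 0.02
t 10.25 holder mm [ -1.1 -38.9] z 60.3 F hold [-0.7 -2.2  0. ] yaw err 0.0
t 10.67 holder mm [ -1.  -28.8] z 60.3 F hold [-1.3 -1.8 -0.2] yaw err -0.01
```

```bash

python3 -m pendant '[[0,2,0,0,0,0],[0,2,0,0,0,0],[0,2,0,0,0,0],[0,2,0,0,0,0],[0,2,0,0,0,0]]' >/dev/null
python3 w.py
python3 -m pendant '[[0,2,0,0,0,0],[0,2,0,0,0,0],[0,2,0,0,0,0],[0,1,0,0,0,0],[0,1,0,0,0,0]]' >/dev/null
python3 w.py
python3 -m pendant '[[0,0.5,0,0,0,0],[0,0.5,0,0,0,0],[0,0.5,0,0,0,0],[0,0.5,0,0,0,0],[0,0.5,0,0,0,0]]' >/dev/null
python3 w.py
python3 -m pendant '[[0,0.5,0,0,0,0],[0,0.5,0,0,0,0],[0,0.5,0,0,0,0],[0,0.5,0,0,0,0],[0,0.5,0,0,0,0]]' >/dev/null
python3 w.py
```

```text
t 11.08 holder mm [ -1.  -18.8] z 60.3 F hold [-0.8 -2.1 -0.1] yaw err -0.01
t 11.50 holder mm [ -0.9 -10.8] z 60.3 F hold [-0.7 -1.4  0.3] yaw err -0.02
t 11.92 holder mm [-1.  -8.5] z 60.3 F hold [ 0.5 -1.8  0.1] yaw err -0.01
t 12.33 holder mm [-0.9 -6.3] z 60.2 F hold [ 0.1 -5.4  0.6] yaw err -0.01
```

```bash

python3 -m pendant '[[0,0.5,0,0,0,0],[0,0.5,0,0,0,0],[0,0.5,0,0,0,0],[0,0,0,0,0,0],[0,0,0,0,0,0]]' >/dev/null
python3 w.py
python3 -m pendant '[[0,0.5,0,0,0,0],[0,0.5,0,0,0,0],[0,0.5,0,0,0,0],[0,0,0,0,0,0],[0,0,0,0,0,0]]' >/dev/null
python3 w.py
```

```text
t 12.75 holder mm [-0.9 -6. ] z 60.1 F hold [  0.4 -11.6   7.5] yaw err 0.02
t 13.17 holder mm [-0.9 -5.7] z 60.1 F hold [ -1.4 -18.9  14.4] yaw err 0.04
```

The end of the short leg is reached: the force rises hard at about 40 mm of travel. I retreat and lift clear to look.

```bash

python3 -m pendant '[[0,-3,0,0,0,0],[0,-5,0,0,0,0],[0,-8,0,0,0,0],[0,-8,0,0,0,0],[0,-6,0,0,0,0]]' >/dev/null
python3 -m pendant '[[0,0,-20,0,0,0],[0,0,-30,0,0,0],[0,0,-35,0,0,0],[0,0,-35,0,0,0],[0,0,-20,0,0,0]]' >/dev/null
python3 -m pendant '[[30,0,0,0,0,0],[35,0,0,0,0,0],[35,0,0,0,0,0],[35,0,0,0,0,0],[35,0,0,0,0,0]]' >/dev/null
python3 -m pendant '[[30,0,0,0,0,0],[30,0,0,0,0,0],[10,0,0,0,0,0],[0,0,0,0,0,0],[0,0,0,0,0,0]]' >/dev/null
python3 w.py
python3 - <<'E'
from rig import capture
import cv2
a=capture('top')['frame'][150:285,180:420,::-1];b=capture('side')['frame'][150:300,190:400,::-1]
b=cv2.resize(b,None,fx=240/210,fy=240/210)
cv2.imwrite('pics/p3.png',cv2.resize(cv2.vconcat([a,b[:130]]),None,fx=2.2,fy=2.2,interpolation=cv2.INTER_CUBIC))
E
```

```text
t 14.83 holder mm [-240.6  -33.3] z 199.9 F hold [-0.1 -0.7 -0.2] yaw err 0.02
```

View pics/p3.png

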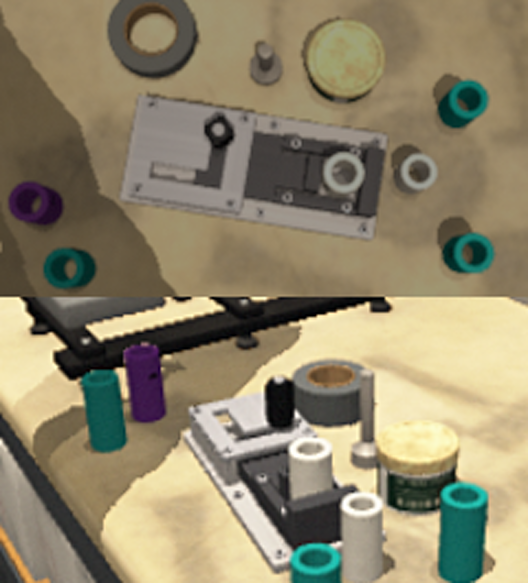

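The top view shows the pin at the end of the short leg at (218,128), the slug upright against the end stop at (343,172), and the bystanders where they were. The robot is clear of everything.

```bash
python3 -c "
from rig import sign_off
print(sign_off())"
```

```text
the job is handed in; nothing more can be done
None
```

The job is handed in at about 15 s: the slug is seated against the end stop, the pin is at the end of the short leg with the jaw locked, and nothing else appears to have moved.

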